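Zero the balance and draw its cover open for the first weight

TASK

The balance has been standing with the sliding glass cover of its draft shield ajar. Slide the cover fully shut, press the zero key (the wide one) while it is shut, and then hook a fingertip behind the cover's upright lip, on the display side, and draw the cover back along its rails to its stop, so that the first weight can be loaded. Work with the fingertips only: do not pinch the lip, press no other key, press zero only with the cover shut, do not shove the balance hard, leave the weights and other things standing where they are, and finish with the gripper clear of everything.

Things in the scene. Friction and masses are not known exactly. Their poses are not given: they have to be found in the camera images.
- balance: White precision balance, 305 (x) x 198 (y) x 182 mm high. Origin: on the bench, 148 behind its front edge; +x points to display and keys, away from the robot (within 20 deg), z up. Glass draft shield at x -155..37, y +-92; its side rails at |y| 79..92 top out at 182. Key panel x 43..150 slopes down 9 deg towards +x, 50 high at x 97. A push over 60 N counts as shoving it
- cover (a joint): Sliding glass cover on the draft shield, pane 162 (x) x 164 x 5 mm, upper face 177 above the bench, in grooves along the balance's x. 0 = shut against its front stop; grows in metres as it slides along the balance's -x, towards the robot; rear stop at 0.118. Starts ajar by 0.03 to 0.07. Friction 1.5 N plus drag of 6 N per m/s; stays where left
- lip (a point): Middle of the top edge of the cover's lip, an upright bar on the pane: 120 long (balance's y), 10 thick (x), 19 high (177 to 196 mm above the bench); faces 5 mm either side of this point, aluminium to the robot, dark rubber to the display. At balance x 18, y 0 when shut, 19 behind the shield's front edge; beyond is free air. 2 N on both faces at once is pinching
- zero_key (a joint): Travel of the zero key, the widest of three white keys in a row on the panel (52 mm along y, 18 along x): 0 = up, grows in metres as pressed into the panel, bottoms at 0.004, pressed from 0.002. Spring: 0.6 N to start, 4.6 N fully down; springs back
- zero_top (a point): Middle of the zero key's top face, 6 mm above the sloping panel; at x 128, y 52 and about 51 mm up in the balance's frame, 92 mm in front of the shield's glass. Its z axis is the panel's upward normal (tilted 9 degrees towards the balance's +x)
- print_key (a joint): Travel of the small square print key (18 x 18 mm) at y -22 of the balance, in the same row; 0 = up, bottoms at 0.004. Not to be pressed
- power_key (a joint): Travel of the small square power key (18 x 18 mm) at y -66 of the balance, in the same row; 0 = up, bottoms at 0.004. Not to be pressed
- weight_large: Loose polished steel 500 g knob weight, 45 mm diameter, 66 high, standing beside the balance. Origin: centre of its underside. Leave it standing
- weight_mid: Loose polished steel 200 g knob weight, 33 mm diameter, 48 high, standing beside the balance. Origin: centre of its underside. Leave it standing
- weight_small: Loose polished steel 100 g knob weight, 26 mm diameter, 40 high, standing beside the balance. Origin: centre of its underside. Leave it standing
- tweezers: Loose steel weight tweezers, 155 mm long along their x, 20 wide, 10 high, lying beyond the display end of the balance. Origin: underside, middle. Leave them lying
- beaker: Loose glass beaker, 70 mm diameter, 95 high, with cleaning brushes standing in it up to 195 mm, on the left side of the bench. Origin: centre of its underside. Leave it
- flask: Loose glass conical flask, 84 mm diameter, 136 high, on the left side of the bench. Origin: centre of its underside. Leave it
- blower: Loose rubber dust blower, 56 mm diameter, 95 high, standing nozzle up on the left side of the bench. Origin: centre of its underside. Leave it
- pen: Loose pen, 125 mm long, lying on the clipboard on the right side of the bench. Origin: underside, middle. Leave it
There are look-alikes about, which are no part of the job. What is shaped like the weight_large but red is not meant. Leave any blue look-alike of the weight_mid alone.

How it is judged:
By the outcome, as a careful person would: the job done as asked, in the order asked, and still so for the second after the job is handed in, with the robot touching nothing.
It also fails if it takes over 48 s, if anything falls off the work surface, if the arm or the gripper's body presses on something with over 40 N, if the wrist force passes 120 N, or if a joint passes its speed limit or range.

ROBOT

A 7-joint arm with a two-finger parallel gripper is mounted at the origin on the work surface. World frame = base frame: x ahead of the robot, y to its left, z up, the work surface at z = 0. Lengths are in m, angles in degrees, forces in N, time in s.
With the tool pointing down it reaches from about 0.425 to 0.95 m from the base axis. Payload 4.7 kg.
Tool frame: the origin (TCP) lies between the finger pads; the fingertips stand 14 mm ahead of it and the grasp point (between the pads) lies 5 mm behind it; z points along the fingers, y is the direction in which the jaws open and shut (so a half turn about z gives the same grasp; the last joint's range is limited). The gripper opens to 87 mm and grips with 3 to 60 N. Pads are 19 mm wide; open, the fingers measure 117 mm over their backs; the gripper's body (75 mm by 190 mm) begins 51 mm behind the grasp point.
Start: joints at [-74.135, 26.849, -2.785, 87.806, 1.381, 65.374, -4.715], TCP at [0.203, 0.644, 0.2] pointing down, gripper open.
Joint ranges: [-148.3, 148.3], [-19.14, 114.17], [-79.39, 73.82], [5.75, 140.21], [-59.74, 239.74], [12.07, 113.84], [-152.46, 152.46]. Speed limits (degrees/s): [147.25, 147.25, 180, 180, 180, 180, 180].

INTERFACE

Orientations are given as a 3x3 rotation matrix whose columns are the frame's x, y, z axes.
In Python, from rig import r gives the robot as it stands. The module is installed in compiled form; this text tells all that it offers.
- The arm moves only by the tool drive_tool, never from a script. Its argument "targets" is a list that holds one entry, the list of rows, each a list of 7 numbers: the shift along the tool's x, y, z in units of 50 mm (1.0 is 50 mm), then the turn, a rotation vector about the tool's x, y, z in units of 8 degrees (1.0 is 8 degrees), then the closure, from 0 (fully open) to 1 (shut). In form: [[[x, y, z, wx, wy, wz, hand], ...]]. A call has 1 to 5 rows; each row shifts and turns the commanded pose from where the row before left it, along the tool's axes as they then stand; what a row does not reach is not made up. A row lasts 1/8 s, in which the tool goes at most 62.5 mm and 10.7 degrees, less where a joint would pass 70% of its speed; a pose out of reach is approached as far as the arm can. A call is refused whole if a number of a shift passes 1 or a number of a turn 1, either way. A call with a gripper value outside its range is refused whole. The fingers move at their own pace and stop on an object; "squeeze" is the grip in N (left out, the last holds). Time passes only in rows, so rows that do not move let the fingers close. It gives the time, the measured TCP pose, the force and the opening at its end, in the units of the state.
- r.sense(): the state, without advancing time (a new reading comes with each control period).
- r.get_image(name): name is "side" or "top"; returns a dict with "image" (384x512x3 uint8, red, green, blue), "fx", "fy", "cx", "cy" (pixels), "position" and "orientation" of the camera in the world. Camera axes: x right, y up, looking along -z (the intrinsics and any distortion apply to the point x, -y, -z); pixel columns grow to the right and rows downward; lengths in m; the calibration is good to about 2 mm. A picture is of the moment at which its call begins. There is no depth.
- r.job_done(): hands the job in, once; it reports no verdict.
The state is a dict: "time": time; "joints": joint angles; "dq": joint speeds; "effort": joint torques, N m; "ee_pos": TCP position; "tcp_rot": TCP orientation; "force": force on the tool from outside, world axes, zero at the start; "moment": the same for the moment, N m; "width": opening from 0.0 (shut) to 1.0 (fully open).
Only numpy, scipy, OpenCV 4.12 (cv2) and the standard library are available. Lean on these libraries where they do the work, as an engineer would, in place of code of your own. Each camera call takes 0.05 s, during which the arm holds its last target.

## Working session

There is one attempt and no reset: what is moved stays moved. The work goes in short steps, Python scripts to look and compute and a tool call to move; the robot and the scene stay as the last step left them, time stands still between calls to the robot, and variables do not carry over. Pictures are saved under pics/ and viewed, and the job is handed in when it is done.

Besides the shell and the picture viewer there is one more tool, called after ">>>" as name(argument=value, ...) on one line, values as JSON. drive_tool: Moves the arm, as the interface text tells. Its arguments: {"type":"object","properties":{"targets":{"type":"array","items":{"type":"array","items":{"type":"array","items":{"type":"number"}}}},"squeeze":{"type":"number"}},"required":["targets"]}

```bash
mkdir -p pics; cat > h.py <<'E'
import numpy as np, cv2
from rig import r
def shot(n,tag):
    d=r.get_image(n); cv2.imwrite(f'pics/{tag}.png',cv2.cvtColor(d['image'],cv2.COLOR_RGB2BGR)); 
    np.save(f'pics/{tag}.npy',d,allow_pickle=True); return d
def load(tag): return np.load(f'pics/{tag}.npy',allow_pickle=True).item()
def ray(d,u,v):
    p=np.array([(u-d['cx'])/d['fx'],-(v-d['cy'])/d['fy'],-1.]); R=np.array(d['orientation']); return np.array(d['position']),R@p
def onz(d,u,v,z):
    o,w=ray(d,u,v); return o+w*(z-o[2])/w[2]
def proj(d,P):
    q=np.array(d['orientation']).T@(np.array(P)-np.array(d['position'])); return d['cx']+d['fx']*q[0]/-q[2], d['cy']+d['fy']*q[1]/q[2]
E
python3 - <<'E'
from h import *
for n in('side','top'):
    d=shot(n,n+'0'); print({k:v for k,v in d.items() if k!='image'})
print(r.sense())
E
```

```text
{'fx': 474.07028962257255, 'fy': 474.07028962257255, 'cx': 259.8436034311403, 'cy': 196.80103823613342, 'position': array([0.11312359, 1.14888953, 1.0851453 ]), 'orientation': array([[-0.93824133,  0.19750566, -0.28406816],
       [-0.34578344, -0.56307228,  0.75058872],
       [-0.01170538,  0.80245942,  0.59659187]])}
{'fx': 409.3390600721484, 'fy': 409.3390600721484, 'cx': 253.7106365545506, 'cy': 195.37699835183577, 'position': array([ 0.45816833, -0.00325483,  1.62708491]), 'orientation': array([[ 0.02402842,  0.998085  , -0.0569998 ],
       [-0.99967459,  0.02447693,  0.00718339],
       [ 0.00856482,  0.05680865,  0.99834835]])}
{'time': 0.1, 'joints': array([-74.1359537 ,  26.89341125,  -2.78410819,  87.86721953,
         1.3821305 ,  65.37466365,  -4.71423248]), 'dq': array([ 0.1288866 , -0.16042244, -0.02517664, -0.33267276,  0.09468176,
        0.02075846, -0.09805258]), 'effort': array([ 8.47951524e-04, -5.09171104e+01, -8.10560072e-02, -2.36829937e+01,
       -6.14344329e-02,  3.45143129e-02,  7.25576365e-05]), 'ee_pos': array([0.20302266, 0.6431369 , 0.19949334]), 'tcp_rot': array([[-9.53629603e-01,  3.00982350e-01, -4.53725781e-04],
       [ 3.00982680e-01,  9.53628063e-01, -1.71597278e-03],
       [-8.37918808e-05, -1.77296604e-03, -9.99998425e-01]]), 'force': array([-0.1695573 , -1.17158384, -0.04732917]), 'moment': array([-0.04821034,  0.03354419, -0.02852098]), 'width': 1.0017443286576404}
```

View pics/top0.png

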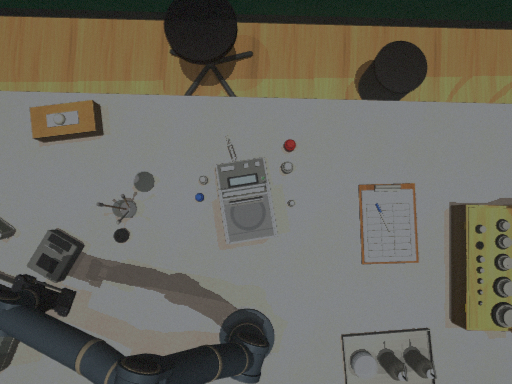

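View pics/side0.png

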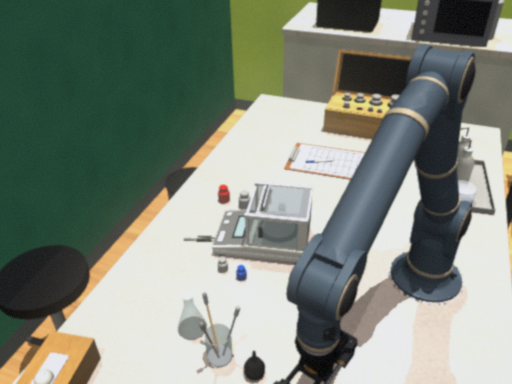

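```bash
python3 - <<'E'
from h import *
a=cv2.imread('pics/top0.png')[130:260,180:310]; cv2.imwrite('pics/top0c.png',cv2.resize(a,None,fx=4.6,fy=4.6,interpolation=cv2.INTER_CUBIC))
a=cv2.imread('pics/side0.png')[170:290,180:330]; cv2.imwrite('pics/side0c.png',cv2.resize(a,None,fx=5,fy=5,interpolation=cv2.INTER_CUBIC))
E
```

```text
(no output)
```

View pics/top0c.png

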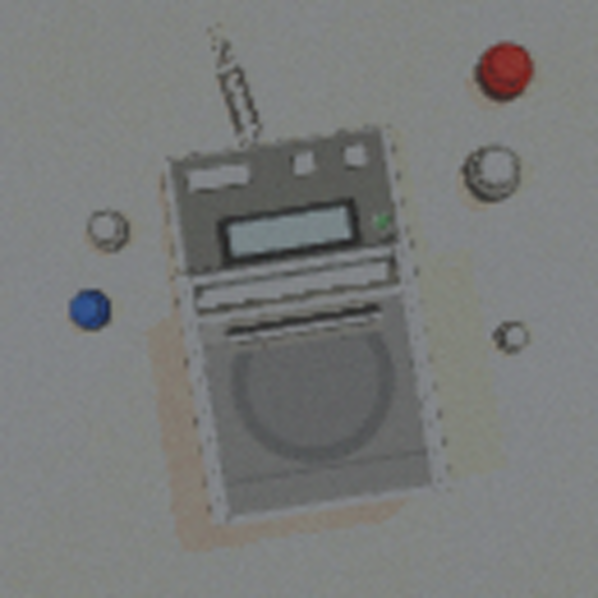

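View pics/side0c.png

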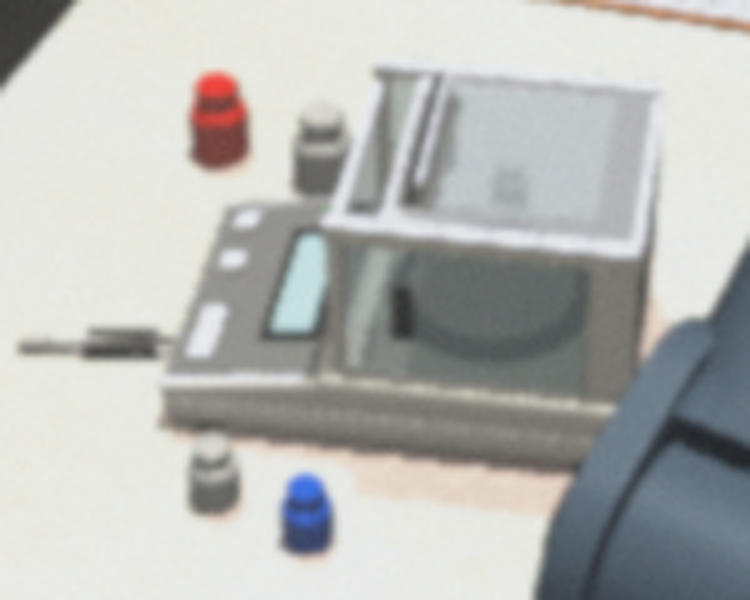

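```bash
cat > fit.py <<'E'
from h import *
from scipy.optimize import least_squares
d=load('top0'); s=load('side0')
c=lambda U,V,f,ox,oy:(ox+(U+.5)/f-.5, oy+(V+.5)/f-.5)
T=lambda U,V:c(U,V,4.6,180,130)
S=lambda U,V:c(U,V,5,180,170)
obs=[(d,T(218,178),(.128,.052,.051)),(d,T(303,162),(.128,-.022,.051)),(d,T(356,155),(.128,-.066,.051)),
(d,T(217,520),(-.155,.092,.182)),(d,T(443,485),(-.155,-.092,.182)),
(s,S(206,331),(.128,.052,.051)),(s,S(232,259),(.128,-.022,.051)),(s,S(245,217),(.128,-.066,.051)),
(s,S(640,250),(-.155,.092,.182)),(s,S(660,92),(-.155,-.092,.182)),(s,S(324,222),(.037,.092,.182)),(s,S(377,68),(.037,-.092,.182))]
def W(p,P):
    ca,sa=np.cos(p[2]),np.sin(p[2]); return np.array([p[0]+ca*P[0]-sa*P[1],p[1]+sa*P[0]+ca*P[1],P[2]])
def res(p,o=obs): return np.concatenate([np.array(proj(D,W(p,P)))-uv for D,uv,P in o])
if __name__=='__main__':
    for o in(obs,obs[:5],obs[5:]):
        f=least_squares(res,[.6,0,0],args=(o,),loss='soft_l1'); print(f.x[:2],np.degrees(f.x[2])); print(res(f.x,o).reshape(-1,2).round(1).tolist())
    f=least_squares(res,[.6,0,0],loss='soft_l1').x
    for D,a in((d,[T(228,335),T(380,315)]),(s,[S(447,80),S(424,185)])):
        for uv in a:
            P=onz(D,*uv,.196)-[f[0],f[1],0]; ca,sa=np.cos(f[2]),np.sin(f[2]); print('lip bal',ca*P[0]+sa*P[1],-sa*P[0]+ca*P[1])
E
python3 fit.py
```

```text
[0.53677272 0.01724107] 10.624294691936216
[[-0.2, -0.6], [0.2, -0.2], [-0.1, -0.5], [-0.7, 1.3], [1.9, 0.5], [-0.1, -0.2], [-0.2, 0.1], [-0.0, 0.5], [-0.2, 1.4], [0.7, -2.3], [-0.2, 0.8], [-0.2, -2.5]]
[0.53704472 0.01783061] 10.463474799309214
[[-0.2, -0.8], [0.2, -0.3], [-0.1, -0.5], [-1.0, 1.2], [1.6, 0.5]]
[0.53691119 0.01650466] 10.755861398543487
[[0.0, -0.2], [-0.2, -0.0], [-0.0, 0.5], [-0.1, 1.2], [0.7, -2.5], [-0.1, 0.7], [-0.2, -2.6]]
lip bal -0.013279059152200411 0.0578261155381898
lip bal -0.016780187452323517 -0.058709820760818335
lip bal -0.017094668761497216 -0.051758825925907116
lip bal -0.020039962694830996 0.06023259567002137
```

>>> drive_tool(targets=[[[0, 0, -0.5, 0, 0, -0.88, 1], [0, 0, -0.5, 0, 0, -0.88, 1], [0, 0, -0.5, 0, 0, -0.88, 1], [0, 0, -0.5, 0, 0, -0.88, 1], [0, 0, 0, 0, 0, 0, 1]]], squeeze=5)

```text
time: 0.72
ee_pos: [0.2034, 0.6446, 0.3022]
tcp_rot: [[-0.983, -0.183, 0.001], [-0.183, 0.983, 0.004], [-0.001, 0.003, -1.0]]
force: [0.2, 0.4, 0.3]
width: 0.516
```

```bash
cat >> h.py <<'E'
B=np.array([0.5368,0.0172]); TH=np.radians(10.6)
def bal(P):
    P=np.array(P[:2])-B; c,s=np.cos(TH),np.sin(TH); return np.array([c*P[0]+s*P[1],-s*P[0]+c*P[1]])
def wor(x,y): c,s=np.cos(TH),np.sin(TH); return B+[c*x-s*y,s*x+c*y]
def st():
    q=r.sense(); R=q['tcp_rot']; print('t',q['time'],'bal',(bal(q['ee_pos'])*1e3).round(1),'tipz',round((q['ee_pos'][2]+R[2,2]*.014)*1e3,1),'F',q['force'].round(1),'w',round(q['width'],3),'yaw',np.degrees(np.arctan2(-R[0,1],R[1,1])).round(2),'tilt',R[:2,2].round(4)); return q
def go(x,y,tipz):
    q=r.sense(); R=q['tcp_rot']; p=wor(x,y); t=np.array([p[0],p[1],tipz+.014]); print('units',(R.T@(t-q['ee_pos'])/.05).round(2))
E
python3 - <<'E'
from h import *
st(); go(-.065,0,.286)
E
```

```text
t 0.725 bal [-212.3  678. ] tipz 288.2 F [0.2 0.4 0.3] w 0.516 yaw 10.55 tilt [0.0007 0.0037]
units [ -2.96 -13.56   0.  ]
```

>>> drive_tool(targets=[[[-0.2, -0.9, 0, 0, 0, 0, 1], [-0.2, -0.9, 0, 0, 0, 0, 1], [-0.2, -0.9, 0, 0, 0, 0, 1], [-0.2, -0.9, 0, 0, 0, 0, 1], [-0.2, -0.9, 0, 0, 0, 0, 1]]])

```text
time: 1.35
ee_pos: [0.294, 0.4295, 0.2987]
tcp_rot: [[-0.983, -0.182, -0.001], [-0.182, 0.983, -0.002], [0.002, -0.002, -1.0]]
force: [-0.1, -0.4, 0.1]
width: 0.019
```

>>> drive_tool(targets=[[[-0.2, -0.9, 0, 0, 0, 0, 1], [-0.2, -0.9, 0, 0, 0, 0, 1], [-0.2, -0.9, 0, 0, 0, 0, 1], [-0.2, -0.9, 0, 0, 0, 0, 1], [-0.2, -0.9, 0, 0, 0, 0, 1]]])

```text
time: 1.98
ee_pos: [0.3842, 0.2179, 0.2989]
tcp_rot: [[-0.983, -0.182, -0.002], [-0.182, 0.983, -0.001], [0.002, -0.001, -1.0]]
force: [0.4, 0.0, -0.6]
width: 0.01
```

```bash
python3 - <<'E'
from h import *
st(); go(-.065,0,.286)
E
```

```text
t 1.975 bal [-113.   225.3] tipz 284.9 F [ 0.4  0.  -0.6] w 0.01 yaw 10.5 tilt [-0.0019 -0.0011]
units [-0.97 -4.51 -0.02]
```

>>> drive_tool(targets=[[[-0.2, -0.9, 0, 0, 0, 0, 1], [-0.2, -0.9, 0, 0, 0, 0, 1], [-0.2, -0.9, 0, 0, 0, 0, 1], [-0.2, -0.9, 0, 0, 0, 0, 1], [-0.17, -0.8, 0, 0, 0, 0, 1]]])

```text
time: 2.6
ee_pos: [0.4724, 0.0109, 0.2989]
tcp_rot: [[-0.983, -0.181, -0.002], [-0.181, 0.983, -0.0], [0.002, 0.0, -1.0]]
force: [0.3, -0.6, 0.5]
width: 0.007
```

```bash
python3 - <<'E'
from h import *
st(); go(-.065,0,.184)
for n in('side','top'):
    d=shot(n,n+'1')
a=cv2.imread('pics/side1.png')[100:290,180:380]; cv2.imwrite('pics/side1c.png',cv2.resize(a,None,fx=3,fy=3,interpolation=cv2.INTER_CUBIC))
E
```

```text
t 2.6 bal [-64.5   5.6] tipz 284.9 F [ 0.3 -0.6  0.5] w 0.007 yaw 10.46 tilt [-0.0022 -0.0003]
units [ 0.01 -0.11  2.02]
```

View pics/side1c.png

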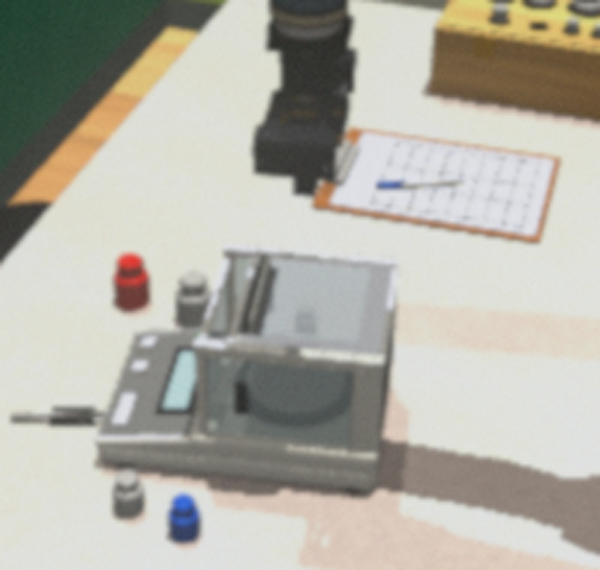

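```bash
python3 - <<'E'
from h import *
d=load('side1');p=wor(-.0645,.0056); u,v=proj(d,[p[0],p[1],.285]); print((u-180)*3,(v-100)*3)
a=d['image'][175:240,240:320,::-1]; cv2.imwrite('pics/side1d.png',cv2.resize(a,None,fx=9,fy=9,interpolation=cv2.INTER_CUBIC))
E
```

```text
304.83154278970983 221.28396853150642
```

View pics/side1d.png

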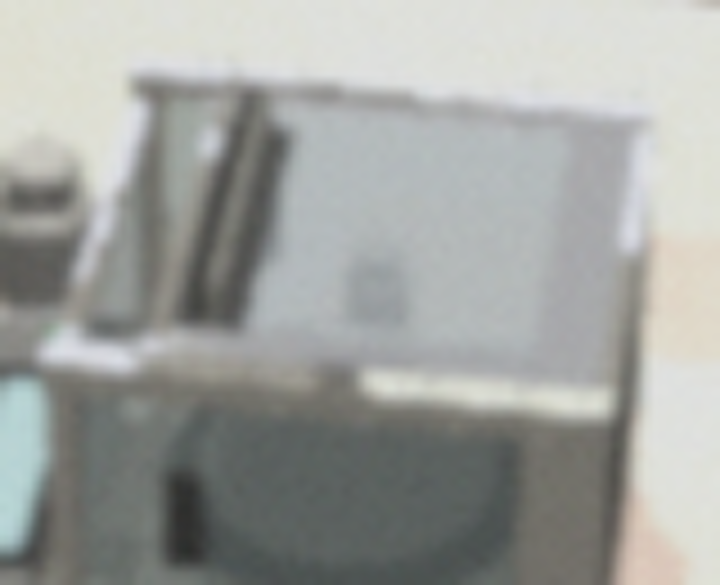

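```bash
python3 - <<'E'
from h import *
d=load('side1')
a=d['image'][130:190,250:310,::-1]; cv2.imwrite('pics/side1e.png',cv2.resize(a,None,fx=9,fy=9,interpolation=cv2.INTER_CUBIC))
d=load('top1')
a=d['image'][170:260,190:290,::-1]; cv2.imwrite('pics/top1e.png',cv2.resize(a,None,fx=6,fy=6,interpolation=cv2.INTER_CUBIC))
E
```

```text
(no output)
```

View pics/side1e.png

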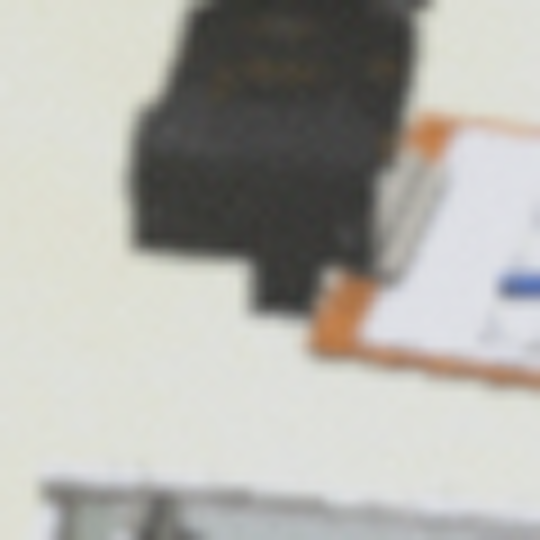

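View pics/top1e.png

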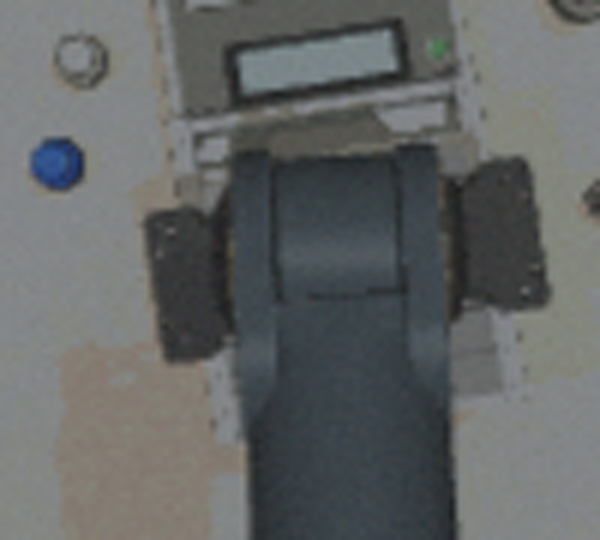

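```bash
python3 - <<'E'
from h import *
d=load('side1');t=load('top1')
for x in(-.0375,.0375):
  for y in(-.095,.095):
    p=wor(-.0645+x,.0056+y)
    for z in (.355,.365): print(x,y,z,np.round(proj(d,[*p,z]),1),np.round(proj(t,[*p,z]),1))
for x in(-.0095,.0095):
  for y in(-.015,.015):
    p=wor(-.0645+x,.0056+y)
    print('tip',np.round(proj(d,[*p,.285]),1))
print('bench test: clipboard corner/pen etc')
s=load('side0');t0=load('top0')
p=r.sense()['ee_pos'];print(p)
e=s['image'][300:384,260:372,::-1];cv2.imwrite('pics/s0g.png',cv2.resize(e,None,fx=6,fy=6,interpolation=cv2.INTER_CUBIC))
print(proj(s,[.203,.643,.1855]))
R=np.array([[-.9536,.301],[.301,.9536]])
for y in(-.0435,-.0585,.0435,.0585): q=np.array([.203,.643])+R@[0,y]; u=proj(s,[*q,.1855]); print(y,(u[0]-260)*6,(u[1]-300)*6)
E
```

```text
-0.0375 -0.095 0.355 [298.1 138.9] [277.9 221. ]
-0.0375 -0.095 0.365 [298.2 136.1] [278.1 221. ]
-0.0375 0.095 0.355 [291.  172.8] [217.4 230.9]
-0.0375 0.095 0.365 [291.1 169.8] [217.1 231. ]
0.0375 -0.095 0.355 [274.  137.1] [274.  197.2]
0.0375 -0.095 0.365 [274.  134.3] [274.2 197. ]
0.0375 0.095 0.355 [264.2 170.5] [213.6 207. ]
0.0375 0.095 0.365 [264.2 167.5] [213.4 206.9]
tip [285.4 171.3]
tip [284.1 176.8]
tip [279.2 170.8]
tip [277.8 176.3]
bench test: clipboard corner/pen etc
[0.4729599  0.00764888 0.29903043]
(np.float64(310.74158711475303), np.float64(407.8378279692149))
-0.0435 373.94747855245237 550.2678240870007
-0.0585 397.0096041505534 518.1593757493931
0.0435 230.78478268342224 749.5873536173563
0.0585 204.34838736714585 786.3936588139225
```

View pics/s0g.png

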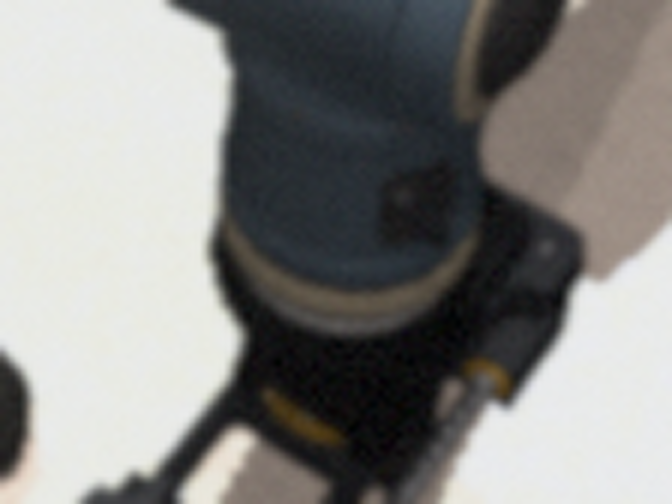

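>>> drive_tool(targets=[[[0, 0, 0.3, 0, 0, 0, 1], [0, 0, 0.3, 0, 0, 0, 1], [0, 0, 0.3, 0, 0, 0, 1], [0, 0, 0, 0, 0, 0, 1]]])

```text
time: 3.2
ee_pos: [0.4715, 0.0132, 0.2536]
tcp_rot: [[-0.983, -0.186, -0.004], [-0.186, 0.983, -0.001], [0.004, 0.0, -1.0]]
force: [-0.1, -0.7, -0.2]
width: 0.009
```

```bash
python3 - <<'E'
from h import *
q=st(); d=shot('side','side2'); t=shot('top','top2'); st()
a=d['image'][130:210,240:320,::-1]; cv2.imwrite('pics/side2e.png',cv2.resize(a,None,fx=7,fy=7,interpolation=cv2.INTER_CUBIC))
b=bal(q['ee_pos']);z=q['ee_pos'][2]-.014
for x,y,zz in((.0375,.095,z+.07),(-.0375,.095,z+.07),(.0095,.015,z),(-.0095,.015,z)):
    u,v=proj(d,[*wor(b[0]+x,b[1]+y),zz]); print(u,v,(u-240)*7,(v-130)*7)
E
```

```text
t 3.2 bal [-64.9   8. ] tipz 239.6 F [-0.1 -0.7 -0.2] w 0.009 yaw 10.69 tilt [-0.0035 -0.0006]
t 3.3 bal [-63.6   7.6] tipz 241.3 F [0.3 0.1 0.1] w 0.006 yaw 10.66 tilt [-0.0001 -0.    ]
264.29377592355183 184.36213207948964 170.05643146486284 380.5349245564275
290.5537853752429 186.67257451309501 353.87649762670037 396.7080215916651
277.6688098362563 189.00223704565548 263.681668853794 413.01565931958834
283.8449028216852 189.5520555838105 306.91431975179637 416.8643890866735
```

View pics/side2e.png

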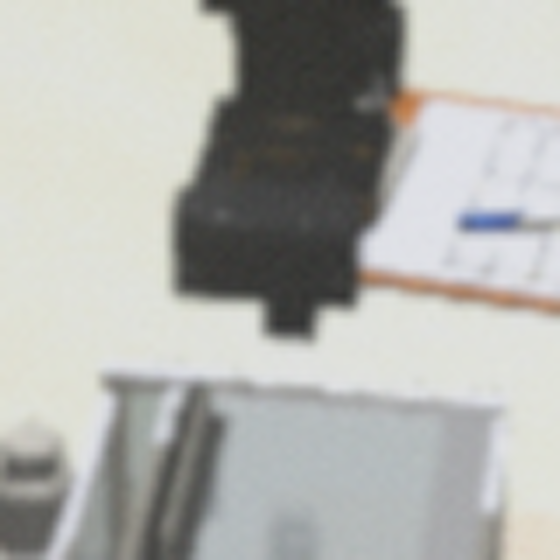

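```bash
python3 - <<'E'
from h import *
from fit import obs
def tri(a,ua,b,ub):
    o1,w1=ray(a,*ua);o2,w2=ray(b,*ub);w1/=np.linalg.norm(w1);w2/=np.linalg.norm(w2)
    k=np.linalg.lstsq(np.c_[w1,-w2],o2-o1,rcond=None)[0]; p,q=o1+k[0]*w1,o2+k[1]*w2
    return (p+q)/2,np.linalg.norm(p-q)
for i in range(5):
    p,e=tri(obs[i][0],obs[i][1],obs[i+5][0],obs[i+5][1]); print(obs[i][2],p.round(3),e.round(4))
# red and blue blobs
s=load('side0');t=load('top0')
for nm,lo in (('red',0),('blue',2)):
    out=[]
    for D in(s,t):
        im=D['image'].astype(int); m=(im[...,lo]-np.maximum(im[...,1],im[...,2-lo])>35)
        n,l,stt,c=cv2.connectedComponentsWithStats(m.astype(np.uint8)); 
        cand=[i for i in range(1,n) if stt[i,4]>25]; print(nm,[(c[i].round(1).tolist(),stt[i].tolist()) for i in cand])
d=load('side2');t=load('top2')
cv2.imwrite('pics/top2e.png',cv2.resize(t['image'][170:260,190:290,::-1],None,fx=6,fy=6,interpolation=cv2.INTER_CUBIC))
print(d['position'],s['position'])
E
```

```text
(0.128, 0.052, 0.051) [0.652 0.092 0.05 ] 0.0023
(0.128, -0.022, 0.051) [0.666 0.02  0.052] 0.0003
(0.128, -0.066, 0.051) [ 0.673 -0.024  0.054] 0.002
(-0.155, 0.092, 0.182) [0.37  0.076 0.184] 0.0045
(-0.155, -0.092, 0.182) [ 0.402 -0.096  0.177] 0.0008
red [([205.5, 149.1], [184, 130, 43, 38, 479]), ([288.2, 165.3], [285, 161, 10, 9, 40]), ([507.1, 183.2], [504, 174, 8, 22, 96]), ([223.4, 193.1], [218, 184, 12, 19, 178]), ([119.7, 247.5], [63, 188, 106, 131, 1773]), ([56.1, 352.0], [17, 316, 76, 68, 2090]), ([13.7, 364.7], [0, 342, 32, 42, 613])]
red [([289.8, 144.5], [285, 139, 11, 12, 96]), ([362.5, 194.6], [359, 185, 14, 32, 79]), ([407.6, 185.6], [401, 184, 14, 5, 52]), ([362.5, 254.8], [362, 246, 2, 18, 27])]
blue [([241.0, 270.9], [237, 265, 9, 14, 98])]
blue [([198.8, 197.0], [195, 194, 8, 7, 40])]
[0.11312359 1.14888953 1.0851453 ] [0.11312359 1.14888953 1.0851453 ]
```

View pics/top2e.png

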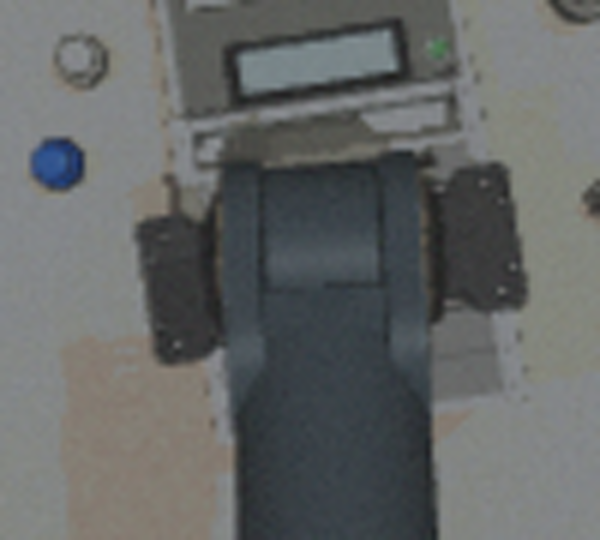

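>>> drive_tool(targets=[[[0, -0.15, 0.3, 0, 0, 0, 1], [0, 0, 0.3, 0, 0, 0, 1], [0, 0, 0.3, 0, 0, 0, 1], [0, 0, 0.1, 0, 0, 0, 1], [0, 0, 0, 0, 0, 0, 1]]])

```text
time: 3.92
ee_pos: [0.474, 0.0053, 0.205]
tcp_rot: [[-0.983, -0.185, -0.001], [-0.185, 0.983, -0.0], [0.001, -0.0, -1.0]]
force: [-0.7, -0.6, -0.1]
width: 0.008
```

```bash
python3 - <<'E'
from h import *
q=st(); d=shot('side','side3')
a=d['image'][140:240,230:330,::-1]; cv2.imwrite('pics/side3e.png',cv2.resize(a,None,fx=6,fy=6,interpolation=cv2.INTER_CUBIC))
st()
E
```

```text
t 3.925 bal [-63.9  -0.1] tipz 191.0 F [-0.7 -0.6 -0.1] w 0.008 yaw 10.65 tilt [-0.0008 -0.0002]
t 3.975 bal [-63.5  -0.2] tipz 191.4 F [ 0.  -0.   0.4] w 0.007 yaw 10.64 tilt [0.0001 0.    ]
```

View pics/side3e.png

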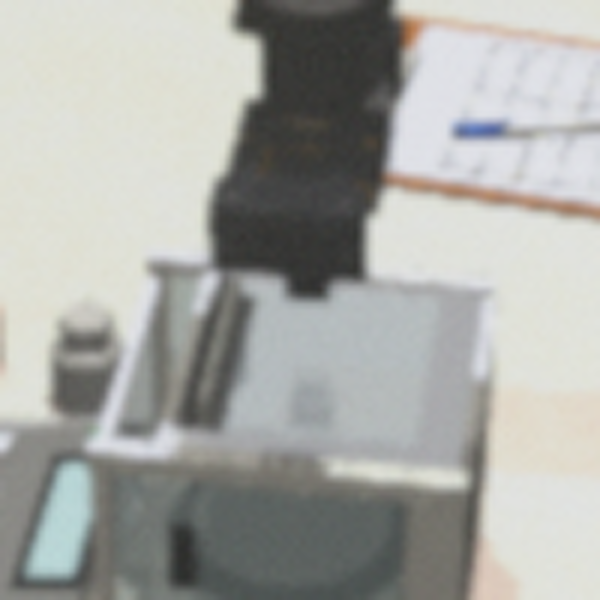

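```bash
python3 - <<'E'
from h import *
d=load('side3')
for z in(.18,.191,.2,.22,.23,.24): p=onz(d,280.3,189.5,z); print(z,(bal(p)*1e3).round(1))
print(proj(d,[*wor(-.0635,0),.191]))
t=shot('top','top3')
# robot base check
for D in(d,t): print(proj(D,[0,0,0]),proj(D,[0,0,.1]))
cv2.imwrite('pics/side3x.png',d['image'][...,::-1])
E
```

```text
0.18 [-53.5 -57.9]
0.191 [-55.4 -42.7]
0.2 [-56.9 -30.3]
0.22 [-60.3  -2.7]
0.23 [-62.   11.1]
0.24 [-63.7  24.9]
(np.float64(281.0606364496401), np.float64(197.55111537541222))
(np.float64(425.43039314905894), np.float64(275.79784144978123)) (np.float64(432.0060355767876), np.float64(252.2923546057854))
(np.float64(246.48855468711665), np.float64(336.1493693757532)) (np.float64(246.2413456133217), np.float64(343.97665196278103))
```

View pics/side3x.png

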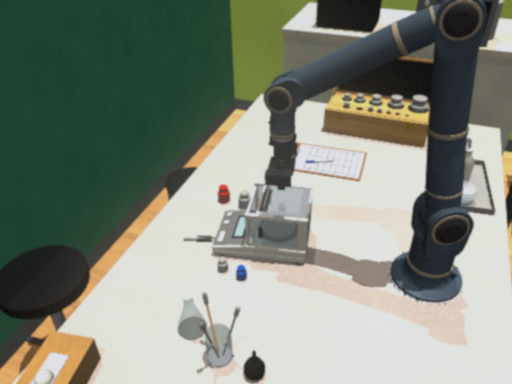

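View pics/top3.png

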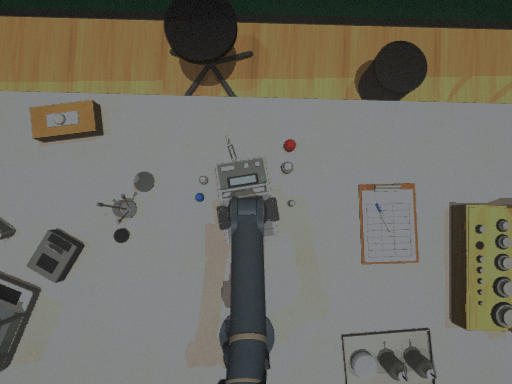

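```bash
python3 - <<'E'
from h import *
d=load('side3')['image'];s=load('side2')['image']
a=np.clip(np.abs(cv2.GaussianBlur(d,(3,3),0).astype(int)-cv2.GaussianBlur(s,(3,3),0).astype(int)).max(2)*4,0,255).astype(np.uint8)[140:240,230:330]
cv2.imwrite('pics/diff3.png',cv2.resize(a,None,fx=6,fy=6,interpolation=cv2.INTER_NEAREST))
E
```

```text
(no output)
```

View pics/diff3.png

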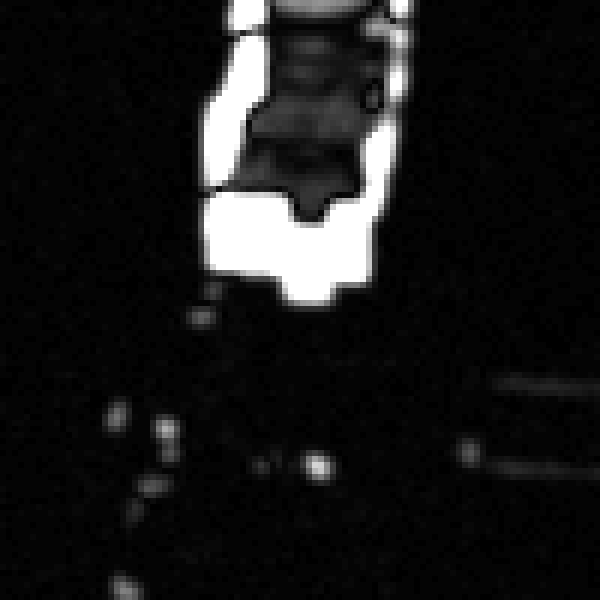

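>>> drive_tool(targets=[[[0, 0, 0.14, 0, 0, 0, 1], [-0.2, 0, 0, 0, 0, 0, 1], [-0.2, 0, 0, 0, 0, 0, 1], [0, 0, 0, 0, 0, 0, 1]]])

```text
time: 4.53
ee_pos: [0.495, 0.0092, 0.1985]
tcp_rot: [[-0.983, -0.185, 0.0], [-0.185, 0.983, -0.0], [-0.0, -0.0, -1.0]]
force: [-0.3, -0.4, 0.1]
width: 0.003
```

>>> drive_tool(targets=[[[-0.1, 0, 0, 0, 0, 0, 1], [-0.1, 0, 0, 0, 0, 0, 1], [-0.1, 0, 0, 0, 0, 0, 1]]])

```text
time: 4.9
ee_pos: [0.5089, 0.0118, 0.1984]
tcp_rot: [[-0.983, -0.185, 0.0], [-0.185, 0.983, 0.0], [-0.0, 0.0, -1.0]]
force: [0.1, 0.4, -0.6]
width: 0.007
```

```bash
python3 - <<'E'
from h import *
q=st(); d=shot('side','side4')
a=d['image'][140:240,230:330,::-1]; cv2.imwrite('pics/side4e.png',cv2.resize(a,None,fx=6,fy=6,interpolation=cv2.INTER_CUBIC))
st()
E
```

```text
t 4.9 bal [-28.4  -0.2] tipz 184.4 F [ 0.1  0.4 -0.6] w 0.007 yaw 10.64 tilt [0.     0.0001]
t 4.95 bal [-27.7  -0.1] tipz 184.5 F [0.3 0.6 0.9] w 0.005 yaw 10.65 tilt [0.0008 0.    ]
```

View pics/side4e.png

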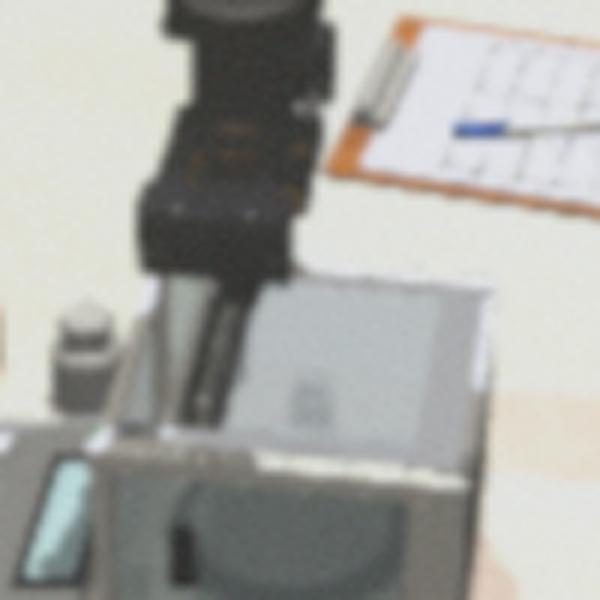

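>>> drive_tool(targets=[[[-0.1, 0, 0, 0, 0, 0, 1], [-0.1, 0, 0, 0, 0, 0, 1], [-0.1, 0, 0, 0, 0, 0, 1], [-0.1, 0, 0, 0, 0, 0, 1]]])

```text
time: 5.45
ee_pos: [0.5286, 0.0155, 0.1984]
tcp_rot: [[-0.983, -0.185, -0.0], [-0.185, 0.983, 0.0], [0.0, 0.0, -1.0]]
force: [0.4, -0.5, -0.9]
width: 0.005
```

```bash
python3 - <<'E'
from h import *
q=st(); d=shot('side','side5')
a=d['image'][140:240,230:330,::-1]; cv2.imwrite('pics/side5e.png',cv2.resize(a,None,fx=6,fy=6,interpolation=cv2.INTER_CUBIC))
st()
E
```

```text
t 5.45 bal [-8.4 -0.2] tipz 184.4 F [ 0.4 -0.5 -0.9] w 0.005 yaw 10.64 tilt [-0.      0.0001]
t 5.5 bal [-7.7 -0.1] tipz 184.4 F [ 0.9  0.4 -0.5] w 0.006 yaw 10.65 tilt [0.0007 0.    ]
```

View pics/side5e.png

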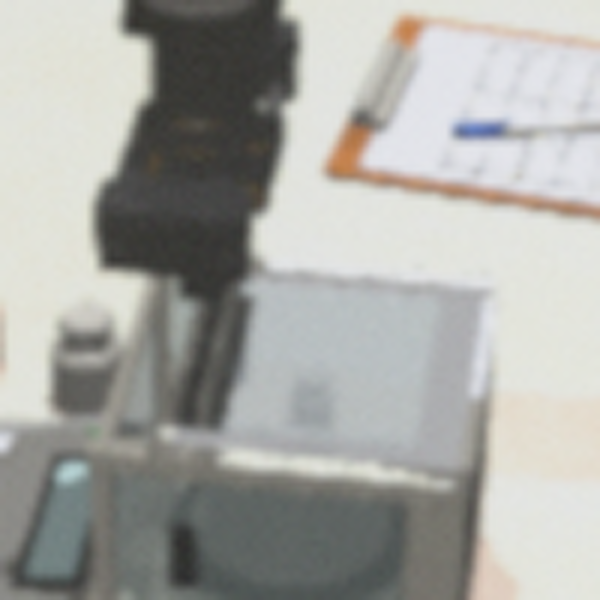

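>>> drive_tool(targets=[[[0.55, 0, 0, 0, 0, 0, 1], [0.6, 0, 0, 0, 0, 0, 1], [0, 0, 0.2, 0, 0, 0, 1], [0, 0, 0.1, 0, 0, 0, 1], [0, 0, 0, 0, 0, 0, 1]]])

```text
time: 6.12
ee_pos: [0.4722, 0.005, 0.1829]
tcp_rot: [[-0.983, -0.185, -0.001], [-0.185, 0.983, -0.0], [0.001, -0.0, -1.0]]
force: [0.1, -0.7, -0.3]
width: 0.006
```

```bash
python3 - <<'E'
from h import *
q=st(); d=shot('side','side6')
a=d['image'][140:240,230:330,::-1]; cv2.imwrite('pics/side6e.png',cv2.resize(a,None,fx=6,fy=6,interpolation=cv2.INTER_CUBIC))
st()
E
```

```text
t 6.125 bal [-65.7  -0.1] tipz 168.9 F [ 0.1 -0.7 -0.3] w 0.006 yaw 10.66 tilt [-0.0007 -0.0004]
t 6.175 bal [-65.6  -0.2] tipz 169.2 F [0.3 0.3 0.1] w 0.003 yaw 10.65 tilt [-0.0003 -0.0004]
```

View pics/side6e.png

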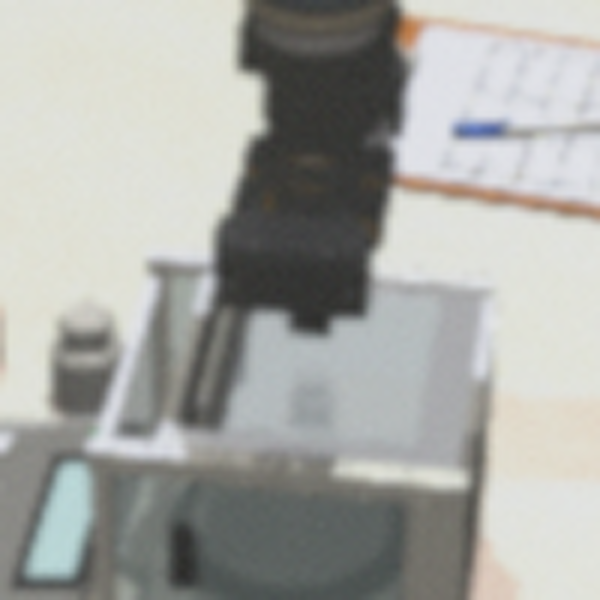

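```bash
python3 - <<'E'
from h import *
d=load('side6')
for z in(.18,.19,.195,.2,.205,.21): p=onz(d,281.5,195.3,z); print(z,(bal(p)*1e3).round(1))
E
```

```text
0.18 [-61.5 -26.8]
0.19 [-63.1 -13.4]
0.195 [-64.   -6.7]
0.2 [-64.8   0.1]
0.205 [-65.6   6.8]
0.21 [-66.4  13.5]
```

>>> drive_tool(targets=[[[0, 0, 0.15, 0, 0, 0, 1], [0, 0, 0.15, 0, 0, 0, 1], [0, 0, 0.05, 0, 0, 0, 1], [0, 0, 0, 0, 0, 0, 1]]])

```text
time: 6.68
ee_pos: [0.4716, 0.0048, 0.1656]
tcp_rot: [[-0.983, -0.185, -0.001], [-0.185, 0.983, -0.0], [0.001, 0.0, -1.0]]
force: [-0.2, -0.4, 0.0]
width: 0.005
```

>>> drive_tool(targets=[[[0, 0, 0.04, 0, 0, 0, 1], [0, 0, 0.0, 0, 0, 0, 1]]])

```text
time: 6.92
ee_pos: [0.4718, 0.0049, 0.1639]
tcp_rot: [[-0.983, -0.185, 0.0], [-0.185, 0.983, 0.0], [-0.0, 0.0, -1.0]]
force: [-0.7, 0.6, -0.7]
width: 0.004
```

>>> drive_tool(targets=[[[0, 0, 0.04, 0, 0, 0, 1], [0, 0, 0.0, 0, 0, 0, 1]]])

```text
time: 7.18
ee_pos: [0.4716, 0.0048, 0.1618]
tcp_rot: [[-0.983, -0.185, -0.0], [-0.185, 0.983, 0.0], [0.0, 0.0, -1.0]]
force: [-0.4, 0.1, 1.4]
width: 0.003
```

```bash
python3 - <<'E'
from h import *
q=st(); d=shot('side','side7')
a=d['image'][140:240,230:330,::-1]; cv2.imwrite('pics/side7e.png',cv2.resize(a,None,fx=6,fy=6,interpolation=cv2.INTER_CUBIC))
st()
E
```

```text
t 7.175 bal [-66.3  -0.2] tipz 147.8 F [-0.4  0.1  1.4] w 0.003 yaw 10.64 tilt [-0.0002  0.0001]
t 7.225 bal [-66.3  -0.2] tipz 147.9 F [ 0.3  0.2 -0.3] w 0.006 yaw 10.64 tilt [-0.0001  0.0001]
```

View pics/side7e.png

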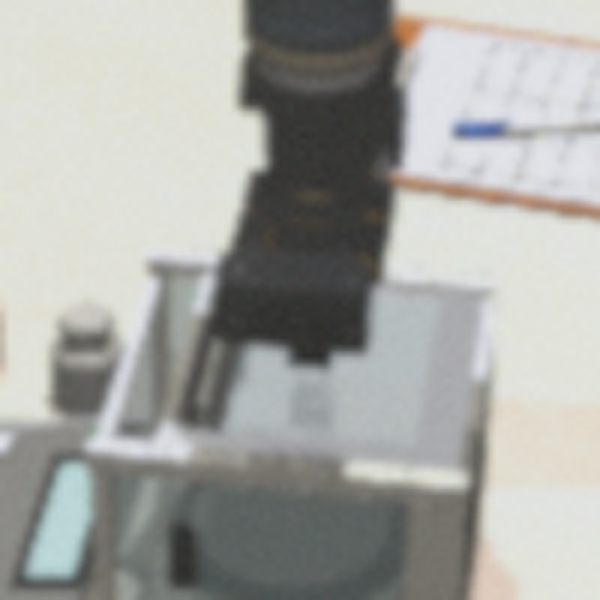

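>>> drive_tool(targets=[[[0, 0, 0.04, 0, 0, 0, 1], [0, 0, 0.0, 0, 0, 0, 1]]])

```text
time: 7.48
ee_pos: [0.4716, 0.0048, 0.1597]
tcp_rot: [[-0.983, -0.185, -0.0], [-0.185, 0.983, 0.0], [0.0, 0.0, -1.0]]
force: [0.1, -0.2, -0.2]
width: 0.004
```

>>> drive_tool(targets=[[[0, 0, 0.04, 0, 0, 0, 1], [0, 0, 0.0, 0, 0, 0, 1]]])

```text
time: 7.72
ee_pos: [0.4716, 0.0048, 0.1577]
tcp_rot: [[-0.983, -0.185, -0.0], [-0.185, 0.983, 0.0], [0.0, 0.0, -1.0]]
force: [0.7, 0.3, 0.5]
width: 0.003
```

>>> drive_tool(targets=[[[0, 0, 0.04, 0, 0, 0, 1], [0, 0, 0.0, 0, 0, 0, 1]]])

```text
time: 7.98
ee_pos: [0.4716, 0.0048, 0.1557]
tcp_rot: [[-0.983, -0.185, -0.0], [-0.185, 0.983, -0.0], [0.0, 0.0, -1.0]]
force: [-0.6, -0.7, -0.1]
width: 0.007
```

>>> drive_tool(targets=[[[0, 0, 0.04, 0, 0, 0, 1], [0, 0, 0.0, 0, 0, 0, 1]]])

```text
time: 8.22
ee_pos: [0.4732, 0.0051, 0.1553]
tcp_rot: [[-0.983, -0.185, 0.003], [-0.185, 0.983, 0.001], [-0.003, 0.0, -1.0]]
force: [-1.4, 0.0, 7.2]
width: 0.005
```

>>> drive_tool(targets=[[[0, 0, 0.04, 0, 0, 0, 1], [0, 0, 0.0, 0, 0, 0, 1]]])

```text
time: 8.48
ee_pos: [0.4754, 0.0055, 0.1552]
tcp_rot: [[-0.983, -0.185, 0.008], [-0.185, 0.983, 0.002], [-0.008, 0.001, -1.0]]
force: [0.4, 0.4, 16.3]
width: 0.006
```

```bash
python3 - <<'E'
from h import *
q=st(); d=shot('side','side8')
a=d['image'][140:240,230:330,::-1]; cv2.imwrite('pics/side8e.png',cv2.resize(a,None,fx=6,fy=6,interpolation=cv2.INTER_CUBIC))
st()
E
```

```text
t 8.475 bal [-62.5  -0.2] tipz 141.2 F [ 0.4  0.4 16.3] w 0.006 yaw 10.65 tilt [0.0077 0.0021]
t 8.525 bal [-62.5  -0.2] tipz 141.2 F [-0.6  0.6 16. ] w 0.005 yaw 10.65 tilt [0.0078 0.0021]
```

View pics/side8e.png

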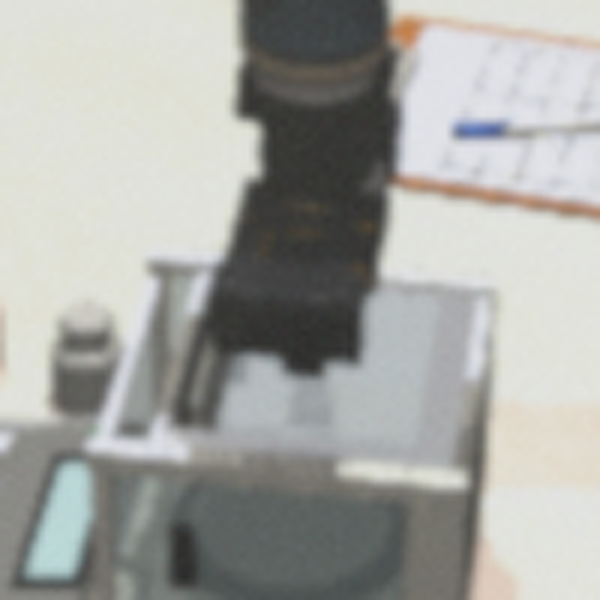

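>>> drive_tool(targets=[[[0, 0, -0.18, 0, 0, 0, 1], [0, 0, 0, 0, 0, 0, 1], [-0.25, 0, 0, 0, 0, 0, 1], [-0.25, 0, 0, 0, 0, 0, 1], [0, 0, 0, 0, 0, 0, 1]]])

```text
time: 9.15
ee_pos: [0.4974, 0.0097, 0.1605]
tcp_rot: [[-0.983, -0.185, -0.0], [-0.185, 0.983, -0.001], [0.0, -0.001, -1.0]]
force: [-0.4, 0.1, 0.3]
width: 0.006
```

>>> drive_tool(targets=[[[-0.1, 0, 0, 0, 0, 0, 1], [-0.1, 0, 0, 0, 0, 0, 1], [-0.1, 0, 0, 0, 0, 0, 1], [-0.1, 0, 0, 0, 0, 0, 1]]])

```text
time: 9.65
ee_pos: [0.5157, 0.0131, 0.1608]
tcp_rot: [[-0.983, -0.184, -0.001], [-0.184, 0.983, 0.0], [0.001, 0.0, -1.0]]
force: [-1.1, -0.6, 0.8]
width: 0.002
```

```bash
python3 - <<'E'
from h import *
q=st(); d=shot('side','side9')
a=d['image'][140:240,230:330,::-1]; cv2.imwrite('pics/side9e.png',cv2.resize(a,None,fx=6,fy=6,interpolation=cv2.INTER_CUBIC))
st()
E
```

```text
t 9.65 bal [-21.5  -0.2] tipz 146.8 F [-1.1 -0.6  0.8] w 0.002 yaw 10.63 tilt [-0.0013  0.    ]
t 9.7 bal [-20.5  -0.2] tipz 146.9 F [-0.4 -1.4  0.1] w 0.003 yaw 10.65 tilt [ 0.0001 -0.    ]
```

View pics/side9e.png

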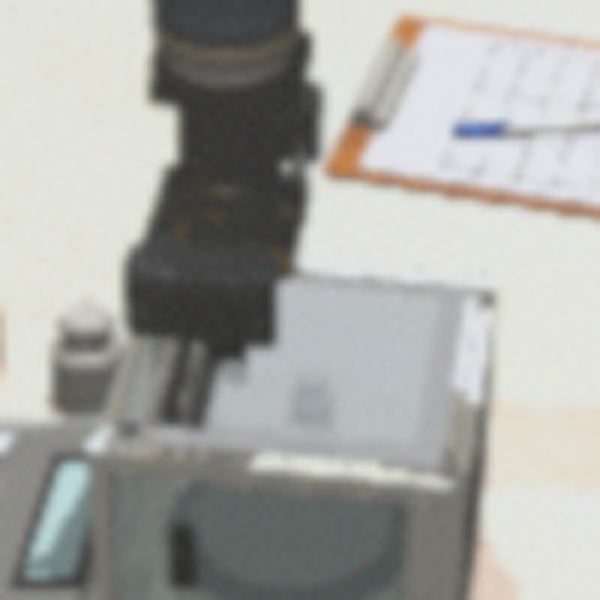

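>>> drive_tool(targets=[[[-0.1, 0, 0, 0, 0, 0, 1], [-0.1, 0, 0, 0, 0, 0, 1], [-0.1, 0, 0, 0, 0, 0, 1], [-0.08, 0, 0, 0, 0, 0, 1], [0, 0, 0, 0, 0, 0, 1]]])

```text
time: 10.32
ee_pos: [0.5355, 0.0168, 0.161]
tcp_rot: [[-0.983, -0.185, 0.001], [-0.185, 0.983, 0.0], [-0.001, -0.0, -1.0]]
force: [0.3, -0.0, 0.7]
width: -0.001
```

>>> drive_tool(targets=[[[-0.05, 0, 0, 0, 0, 0, 1], [0, 0, 0, 0, 0, 0, 1]]])

```text
time: 10.58
ee_pos: [0.5372, 0.0171, 0.161]
tcp_rot: [[-0.983, -0.185, 0.0], [-0.185, 0.983, 0.0], [-0.0, 0.0, -1.0]]
force: [-2.5, -0.2, -0.0]
width: 0.006
```

>>> drive_tool(targets=[[[-0.04, 0, 0, 0, 0, 0, 1], [0, 0, 0, 0, 0, 0, 1]]])

```text
time: 10.82
ee_pos: [0.5371, 0.0172, 0.1608]
tcp_rot: [[-0.983, -0.184, -0.005], [-0.184, 0.983, -0.0], [0.004, 0.001, -1.0]]
force: [-6.6, -0.3, 3.8]
width: 0.004
```

```bash
python3 - <<'E'
from h import *
st()
E
```

```text
t 10.825 bal [ 0.3 -0.1] tipz 146.8 F [-6.6 -0.3  3.8] w 0.004 yaw 10.63 tilt [-0.0045 -0.    ]
```

>>> drive_tool(targets=[[[0.25, 0, 0, 0, 0, 0, 1], [0, 0, -0.5, 0, 0, 0, 1], [0, 0, -0.5, 0, 0, 0, 1], [0, 0, -0.2, 0, 0, 0, 1], [0, 0.9, 0, 0, 0, 0, 1]]])

```text
time: 11.45
ee_pos: [0.5196, 0.0564, 0.2219]
tcp_rot: [[-0.984, -0.177, 0.003], [-0.177, 0.984, -0.001], [-0.003, -0.001, -1.0]]
force: [0.5, 0.8, 0.0]
width: 0.006
```

```bash
python3 - <<'E'
from h import *
st(); d=shot('side','side10')
a=d['image'][140:260,200:330,::-1]; cv2.imwrite('pics/side10e.png',cv2.resize(a,None,fx=5,fy=5,interpolation=cv2.INTER_CUBIC))
go(.126,.052,.22-.0355)
E
```

```text
t 11.45 bal [-9.7 41.7] tipz 207.9 F [0.5 0.8 0. ] w 0.006 yaw 10.21 tilt [ 0.0034 -0.0007]
units [-2.72 -0.01  0.45]
```

View pics/side10e.png

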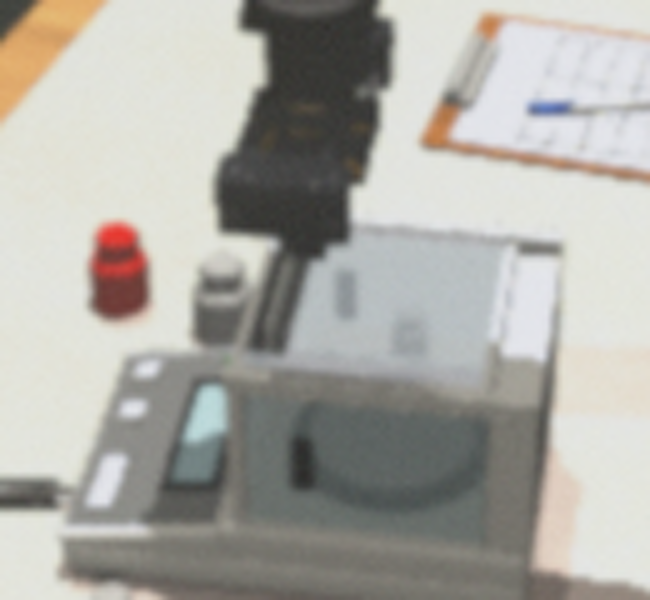

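>>> drive_tool(targets=[[[-0.68, 0, 0, 0, 0, 0, 1], [-0.68, 0, 0, 0, 0, 0, 1], [-0.68, 0, 0, 0, 0, 0, 1], [-0.68, 0, 0, 0, 0, 0, 1], [0, 0, 0, 0, 0, 0, 1]]])

```text
time: 12.12
ee_pos: [0.6533, 0.0852, 0.2193]
tcp_rot: [[-0.983, -0.186, -0.001], [-0.186, 0.983, -0.001], [0.001, -0.0, -1.0]]
force: [-0.3, -0.7, -0.7]
width: 0.001
```

```bash
python3 - <<'E'
from h import *
d=shot('side','side11'); t=shot('top','top11'); st(); go(.126,.052,.07-.0355)
a=d['image'][140:260,200:330,::-1]; cv2.imwrite('pics/side11e.png',cv2.resize(a,None,fx=5,fy=5,interpolation=cv2.INTER_CUBIC))
a=t['image'][130:260,180:310,::-1]; cv2.imwrite('pics/top11e.png',cv2.resize(a,None,fx=4.6,fy=4.6,interpolation=cv2.INTER_CUBIC))
E
```

```text
t 12.225 bal [125.   44.9] tipz 205.9 F [-0.4 -0.1  0.2] w 0.008 yaw 10.65 tilt [-0.0019 -0.0005]
units [-0.03  0.14  3.43]
```

View pics/side11e.png

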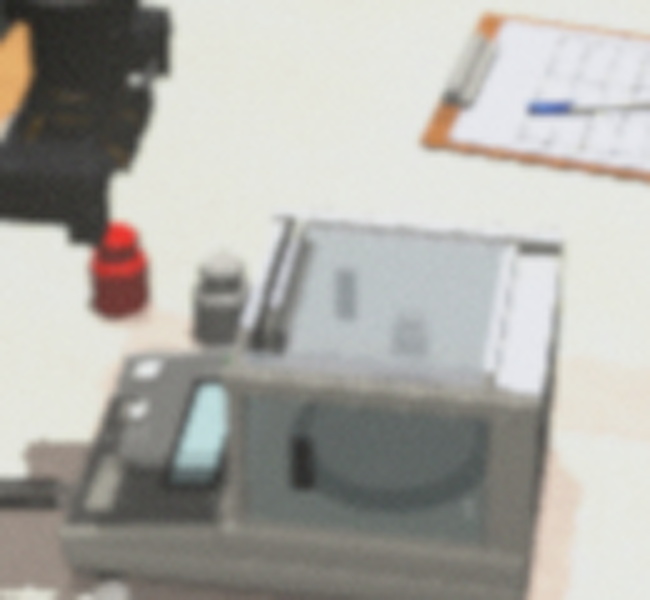

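View pics/top11e.png

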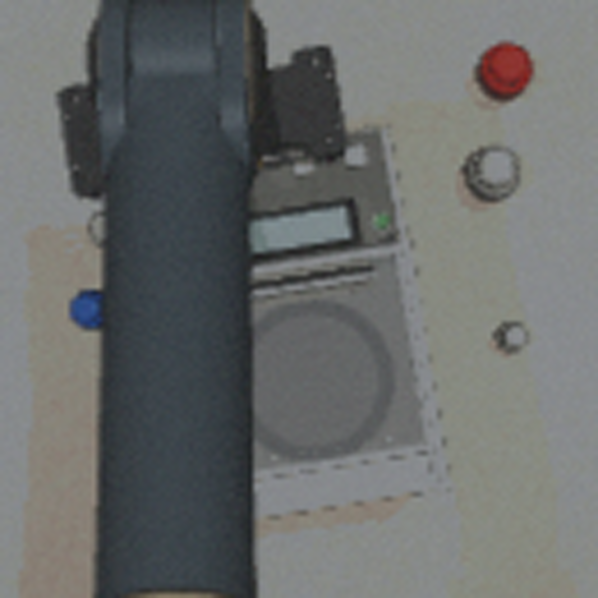

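```bash
python3 - <<'E'
from h import *
d=load('side11'); t=load('top11')
for y in(.03,.045,.06): print(np.array(proj(d,[*wor(.125,y),.2414])).round(1), np.array(proj(d,[*wor(.125,y),.2059])).round(1))
print(bal(onz(t,180+372/4.6,130+273/4.6,.196)),bal(onz(t,180+250/4.6,130+287/4.6,.196)))
E
```

```text
[219.6 184.7] [220.3 193.9]
[218.4 187.5] [219.2 196.8]
[217.3 190.3] [218.  199.6]
[ 0.01425011 -0.05895847] [0.01853841 0.03446656]
```

>>> drive_tool(targets=[[[-0.03, 0.14, 0.7, 0, 0, 0, 1], [0, 0, 0.7, 0, 0, 0, 1], [0, 0, 0.7, 0, 0, 0, 1], [0, 0, 0.7, 0, 0, 0, 1], [0, 0, 0.4, 0, 0, 0, 1]]])

```text
time: 12.85
ee_pos: [0.6504, 0.0914, 0.0594]
tcp_rot: [[-0.983, -0.185, -0.003], [-0.185, 0.983, -0.0], [0.003, 0.0, -1.0]]
force: [-0.4, 0.7, -0.6]
width: 0.007
```

>>> drive_tool(targets=[[[0, 0, 0.2, 0, 0, 0, 1], [0, 0, 0, 0, 0, 0, 1]]])

```text
time: 13.1
ee_pos: [0.6523, 0.0916, 0.0511]
tcp_rot: [[-0.983, -0.185, 0.0], [-0.185, 0.983, 0.0], [-0.0, 0.0, -1.0]]
force: [0.6, 0.1, -0.2]
width: 0.009
```

```bash
python3 - <<'E'
from h import *
d=shot('side','side12'); st(); go(.126,.052,.06-.0355)
a=d['image'][160:260,190:310,::-1]; cv2.imwrite('pics/side12e.png',cv2.resize(a,None,fx=6,fy=6,interpolation=cv2.INTER_CUBIC))
E
```

```text
t 13.15 bal [127.9  51.8] tipz 37.8 F [-0.4  1.  -0.2] w 0.005 yaw 10.64 tilt [0.0015 0.0003]
units [0.04 0.   0.27]
```

View pics/side12e.png

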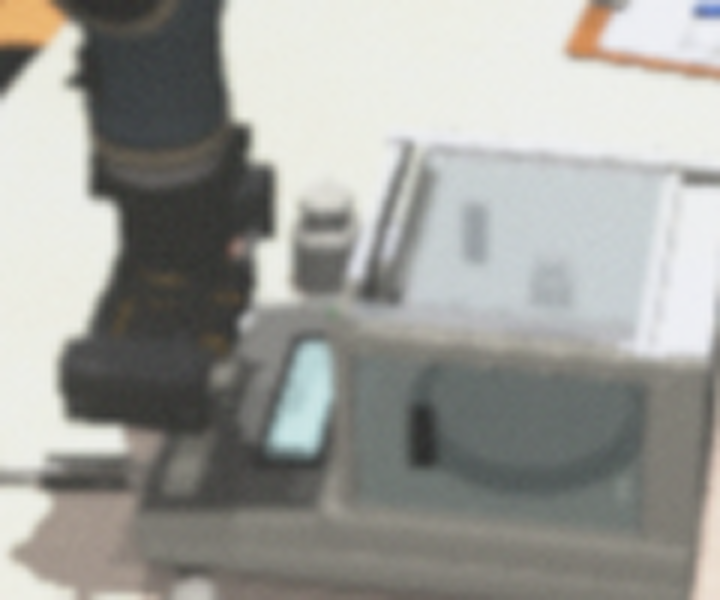

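>>> drive_tool(targets=[[[0.03, 0, 0.2, 0, 0, 0, 1], [0, 0, 0.08, 0, 0, 0, 1], [0, 0, 0, 0, 0, 0, 1]]])

```text
time: 13.52
ee_pos: [0.6506, 0.0914, 0.0366]
tcp_rot: [[-0.983, -0.185, -0.001], [-0.185, 0.983, 0.0], [0.001, 0.0, -1.0]]
force: [0.2, 0.3, -0.7]
width: 0.003
```

>>> drive_tool(targets=[[[0, 0, 0.04, 0, 0, 0, 1], [0, 0, 0, 0, 0, 0, 1]]])

```text
time: 13.78
ee_pos: [0.6509, 0.0914, 0.0349]
tcp_rot: [[-0.983, -0.185, -0.0], [-0.185, 0.983, 0.0], [-0.0, 0.0, -1.0]]
force: [-0.3, -0.2, 0.2]
width: 0.006
```

>>> drive_tool(targets=[[[0, 0, 0.04, 0, 0, 0, 1], [0, 0, 0, 0, 0, 0, 1]]])

```text
time: 14.02
ee_pos: [0.6507, 0.0914, 0.0328]
tcp_rot: [[-0.983, -0.185, -0.0], [-0.185, 0.983, 0.0], [0.0, 0.0, -1.0]]
force: [-0.5, -0.2, -0.1]
width: 0.005
```

>>> drive_tool(targets=[[[0, 0, 0.04, 0, 0, 0, 1], [0, 0, 0, 0, 0, 0, 1]]])

```text
time: 14.28
ee_pos: [0.651, 0.0914, 0.0309]
tcp_rot: [[-0.983, -0.185, 0.0], [-0.185, 0.983, 0.0], [-0.0, 0.0, -1.0]]
force: [0.2, 0.0, -0.3]
width: 0.009
```

>>> drive_tool(targets=[[[0, 0, 0.03, 0, 0, 0, 1], [0, 0, 0, 0, 0, 0, 1]]])

```text
time: 14.52
ee_pos: [0.6508, 0.0914, 0.0295]
tcp_rot: [[-0.983, -0.185, -0.0], [-0.185, 0.983, 0.0], [0.0, 0.0, -1.0]]
force: [-0.3, 0.6, 2.6]
width: -0.0
```

>>> drive_tool(targets=[[[0, 0, 0.03, 0, 0, 0, 1], [0, 0, 0, 0, 0, 0, 1]]])

```text
time: 14.78
ee_pos: [0.6506, 0.0913, 0.028]
tcp_rot: [[-0.983, -0.185, -0.001], [-0.185, 0.983, 0.0], [0.0, 0.0, -1.0]]
force: [-1.5, -0.5, 4.0]
width: 0.006
```

>>> drive_tool(targets=[[[0, 0, 0.03, 0, 0, 0, 1], [0, 0, 0, 0, 0, 0, 1]]])

```text
time: 15.02
ee_pos: [0.6505, 0.0913, 0.0267]
tcp_rot: [[-0.983, -0.185, -0.001], [-0.185, 0.983, 0.0], [0.001, 0.0, -1.0]]
force: [-2.9, -0.3, 4.8]
width: 0.002
```

>>> drive_tool(targets=[[[0, 0, 0.02, 0, 0, 0, 1], [0, 0, 0, 0, 0, 0, 1]]])

```text
time: 15.28
ee_pos: [0.6505, 0.0913, 0.0264]
tcp_rot: [[-0.983, -0.185, -0.001], [-0.185, 0.983, 0.0], [0.001, 0.001, -1.0]]
force: [-4.7, -0.6, 9.7]
width: 0.004
```

>>> drive_tool(targets=[[[0, 0, -0.2, 0, 0, 0, 1], [0, 0, -0.5, 0, 0, 0, 1], [0, 0, -0.7, 0, 0, 0, 1], [0, 0, -0.8, 0, 0, 0, 1], [0, 0, -0.8, 0, 0, 0, 1]]])

```text
time: 15.9
ee_pos: [0.6509, 0.0914, 0.1765]
tcp_rot: [[-0.983, -0.185, 0.0], [-0.185, 0.983, -0.0], [-0.0, -0.0, -1.0]]
force: [-0.4, 0.7, -0.4]
width: 0.005
```

>>> drive_tool(targets=[[[0, 0, -0.8, 0, 0, 0, 1], [0, 0, 0, 0, 0, 0, 1]]])

```text
time: 16.15
ee_pos: [0.6534, 0.0915, 0.2194]
tcp_rot: [[-0.983, -0.185, 0.008], [-0.185, 0.983, 0.002], [-0.008, 0.0, -1.0]]
force: [-0.3, 0.3, -0.6]
width: 0.009
```

```bash
python3 - <<'E'
from h import *
st(); go(.055,0,.23-.0355)
E
```

```text
t 16.15 bal [128.2  51.6] tipz 205.4 F [-0.3  0.3 -0.6] w 0.009 yaw 10.63 tilt [0.008  0.0017]
units [ 1.47 -1.03  0.21]
```

>>> drive_tool(targets=[[[0.4, -0.25, 0, 0, 0, 0, 1], [0.4, -0.25, 0, 0, 0, 0, 1], [0.4, -0.25, 0, 0, 0, 0, 1], [0.35, -0.28, 0, 0, 0, 0, 1], [0, 0, 0, 0, 0, 0, 1]]])

```text
time: 16.77
ee_pos: [0.5833, 0.0246, 0.2152]
tcp_rot: [[-0.983, -0.182, -0.001], [-0.182, 0.983, -0.0], [0.001, -0.0, -1.0]]
force: [1.0, 0.1, 0.5]
width: 0.005
```

```bash
python3 - <<'E'
from h import *
st(); go(.05,0,.190-.0355)
E
```

```text
t 16.775 bal [47.1 -1.2] tipz 201.2 F [1.  0.1 0.5] w 0.005 yaw 10.48 tilt [-0.0006 -0.0003]
units [-0.06  0.02  0.93]
```

>>> drive_tool(targets=[[[-0.06, 0, 0.3, 0, 0, 0, 1], [0, 0, 0.3, 0, 0, 0, 1], [0, 0, 0.2, 0, 0, 0, 1], [0, 0, 0, 0, 0, 0, 1]]])

```text
time: 17.27
ee_pos: [0.5864, 0.0273, 0.1739]
tcp_rot: [[-0.983, -0.185, -0.003], [-0.185, 0.983, -0.001], [0.003, 0.0, -1.0]]
force: [-0.4, -0.2, -0.0]
width: 0.005
```

>>> drive_tool(targets=[[[0, 0, 0.1, 0, 0, 0, 1], [0, 0, 0, 0, 0, 0, 1]]])

```text
time: 17.52
ee_pos: [0.5871, 0.027, 0.1704]
tcp_rot: [[-0.983, -0.185, -0.0], [-0.185, 0.983, 0.0], [0.0, 0.0, -1.0]]
force: [0.8, 0.1, 0.2]
width: 0.002
```

```bash
python3 - <<'E'
from h import *
d=shot('side','side13'); st(); go(.05,0,.184-.0355)
a=d['image'][150:250,210:310,::-1]; cv2.imwrite('pics/side13e.png',cv2.resize(a,None,fx=6,fy=6,interpolation=cv2.INTER_CUBIC))
E
```

```text
t 17.575 bal [51.4  0.4] tipz 156.6 F [0.3 0.5 0.8] w 0.005 yaw 10.64 tilt [0.0003 0.0002]
units [ 0.03 -0.01  0.16]
```

View pics/side13e.png

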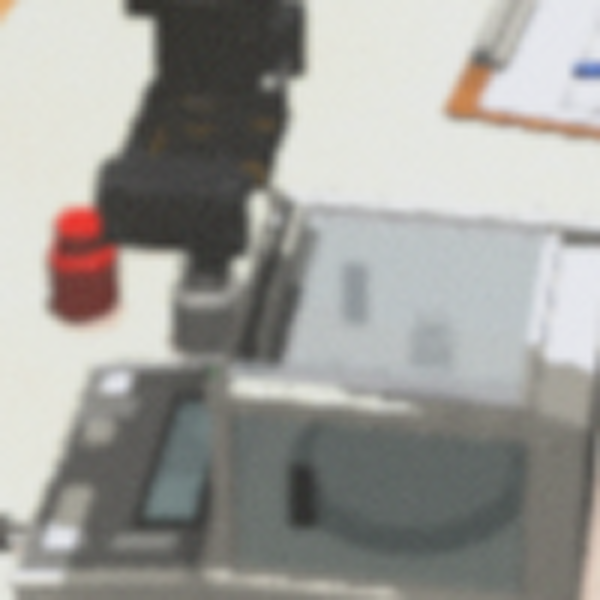

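>>> drive_tool(targets=[[[0, 0, 0.17, 0, 0, 0, 1], [0, 0, 0, 0, 0, 0, 1], [0.1, 0, 0, 0, 0, 0, 1], [0.1, 0, 0, 0, 0, 0, 1], [0.1, 0, 0, 0, 0, 0, 1]]])

```text
time: 18.2
ee_pos: [0.572, 0.0241, 0.1621]
tcp_rot: [[-0.983, -0.184, 0.0], [-0.184, 0.983, 0.0], [-0.0, 0.0, -1.0]]
force: [0.5, -0.4, -0.4]
width: 0.006
```

>>> drive_tool(targets=[[[0.1, 0, 0, 0, 0, 0, 1], [0.1, 0, 0, 0, 0, 0, 1], [0.1, 0, 0, 0, 0, 0, 1], [0.1, 0, 0, 0, 0, 0, 1]]])

```text
time: 18.7
ee_pos: [0.5528, 0.0206, 0.1621]
tcp_rot: [[-0.983, -0.185, 0.001], [-0.185, 0.983, 0.0], [-0.001, 0.0, -1.0]]
force: [2.6, 0.5, 1.6]
width: 0.007
```

```bash
python3 - <<'E'
from h import *
d=shot('side','side14'); st()
a=d['image'][150:250,210:310,::-1]; cv2.imwrite('pics/side14e.png',cv2.resize(a,None,fx=6,fy=6,interpolation=cv2.INTER_CUBIC))
E
```

```text
t 18.75 bal [15.4  0.3] tipz 148.0 F [ 0.1 -0.1  0.1] w 0.009 yaw 10.63 tilt [-0.0006  0.0003]
```

View pics/side14e.png

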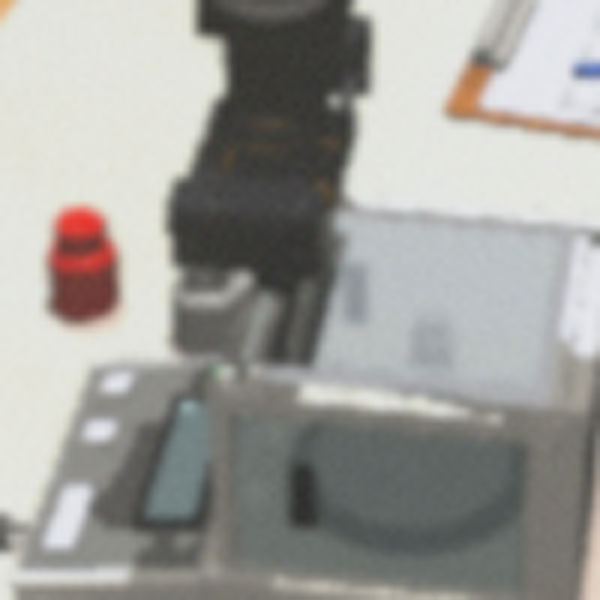

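>>> drive_tool(targets=[[[0.12, 0, 0, 0, 0, 0, 1], [0.12, 0, 0, 0, 0, 0, 1], [0.12, 0, 0, 0, 0, 0, 1], [0.12, 0, 0, 0, 0, 0, 1], [0.12, 0, 0, 0, 0, 0, 1]]])

```text
time: 19.38
ee_pos: [0.5229, 0.015, 0.162]
tcp_rot: [[-0.983, -0.185, 0.0], [-0.185, 0.983, 0.0], [-0.0, 0.0, -1.0]]
force: [0.6, 0.2, 1.2]
width: 0.008
```

>>> drive_tool(targets=[[[0.12, 0, 0, 0, 0, 0, 1], [0.12, 0, 0, 0, 0, 0, 1], [0.12, 0, 0, 0, 0, 0, 1], [0.12, 0, 0, 0, 0, 0, 1], [0.12, 0, 0, 0, 0, 0, 1]]])

```text
time: 20.0
ee_pos: [0.4933, 0.0095, 0.1619]
tcp_rot: [[-0.983, -0.185, -0.0], [-0.185, 0.983, 0.0], [0.0, 0.0, -1.0]]
force: [1.9, 0.8, 1.4]
width: 0.003
```

>>> drive_tool(targets=[[[0.12, 0, 0, 0, 0, 0, 1], [0.12, 0, 0, 0, 0, 0, 1], [0.12, 0, 0, 0, 0, 0, 1], [0.12, 0, 0, 0, 0, 0, 1], [0, 0, 0, 0, 0, 0, 1]]])

```text
time: 20.62
ee_pos: [0.469, 0.0045, 0.1616]
tcp_rot: [[-0.983, -0.185, -0.002], [-0.185, 0.983, -0.001], [0.002, -0.0, -1.0]]
force: [0.3, 0.5, 0.3]
width: 0.007
```

```bash
python3 - <<'E'
from h import *
st()
E
```

```text
t 20.625 bal [-69.  -0.] tipz 147.6 F [0.3 0.5 0.3] w 0.007 yaw 10.63 tilt [-0.0019 -0.0005]
```

Now small steps until the rear stop.

>>> drive_tool(targets=[[[0.1, 0, 0, 0, 0, 0, 1], [0.1, 0, 0, 0, 0, 0, 1], [0, 0, 0, 0, 0, 0, 1]]])

```text
time: 21.0
ee_pos: [0.4594, 0.0029, 0.1618]
tcp_rot: [[-0.983, -0.184, -0.002], [-0.184, 0.983, -0.0], [0.001, 0.0, -1.0]]
force: [-0.6, 0.5, -0.6]
width: 0.003
```

>>> drive_tool(targets=[[[0.06, 0, 0, 0, 0, 0, 1], [0, 0, 0, 0, 0, 0, 1]]])

```text
time: 21.25
ee_pos: [0.4571, 0.0025, 0.1619]
tcp_rot: [[-0.983, -0.185, -0.0], [-0.185, 0.983, 0.0], [0.0, 0.0, -1.0]]
force: [-0.9, -0.1, 0.5]
width: 0.004
```

>>> drive_tool(targets=[[[0.06, 0, 0, 0, 0, 0, 1], [0, 0, 0, 0, 0, 0, 1]]])

```text
time: 21.5
ee_pos: [0.4542, 0.002, 0.162]
tcp_rot: [[-0.983, -0.185, -0.0], [-0.185, 0.983, 0.0], [0.0, 0.0, -1.0]]
force: [1.3, -0.7, 0.4]
width: 0.003
```

>>> drive_tool(targets=[[[0.04, 0, 0, 0, 0, 0, 1], [0, 0, 0, 0, 0, 0, 1]]])

```text
time: 21.75
ee_pos: [0.4527, 0.0018, 0.162]
tcp_rot: [[-0.983, -0.185, 0.001], [-0.185, 0.983, 0.0], [-0.001, 0.0, -1.0]]
force: [1.6, 0.1, -1.7]
width: 0.002
```

```bash
python3 - <<'E'
from h import *
st()
E
```

```text
t 21.75 bal [-85.5   0.3] tipz 148.0 F [ 1.6  0.1 -1.7] w 0.002 yaw 10.64 tilt [0.0007 0.0002]
```

>>> drive_tool(targets=[[[0.04, 0, 0, 0, 0, 0, 1], [0, 0, 0, 0, 0, 0, 1]]])

```text
time: 22.0
ee_pos: [0.4527, 0.0018, 0.1622]
tcp_rot: [[-0.983, -0.185, 0.005], [-0.185, 0.983, 0.0], [-0.005, -0.001, -1.0]]
force: [6.1, 1.4, -5.8]
width: 0.002
```

>>> drive_tool(targets=[[[0.04, 0, 0, 0, 0, 0, 1], [0, 0, 0, 0, 0, 0, 1]]])

```text
time: 22.25
ee_pos: [0.4528, 0.0018, 0.1625]
tcp_rot: [[-0.983, -0.185, 0.01], [-0.185, 0.983, 0.001], [-0.01, -0.001, -1.0]]
force: [11.9, 1.7, -9.5]
width: 0.006
```

```bash
python3 - <<'E'
from h import *
d=shot('side','side15'); st()
a=d['image'][150:250,220:340,::-1]; cv2.imwrite('pics/side15e.png',cv2.resize(a,None,fx=6,fy=6,interpolation=cv2.INTER_CUBIC))
E
```

```text
t 22.3 bal [-85.4   0.3] tipz 148.5 F [11.3  1.6 -8.6] w 0.005 yaw 10.67 tilt [0.0096 0.0007]
```

View pics/side15e.png

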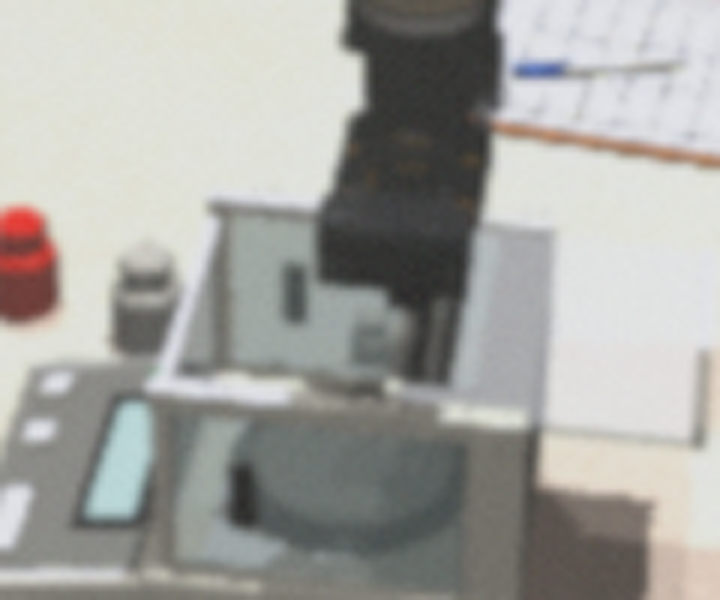

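>>> drive_tool(targets=[[[-0.15, 0, 0, 0, 0, 0, 1], [-0.15, 0, 0, 0, 0, 0, 1], [0, 0, -0.5, 0, 0, 0, 1], [0, 0, -0.8, 0, 0, 0, 1], [0, 0, -0.9, 0, 0, 0, 1]]])

```text
time: 22.92
ee_pos: [0.4624, 0.0036, 0.2725]
tcp_rot: [[-0.983, -0.184, -0.003], [-0.184, 0.983, -0.001], [0.003, 0.0, -1.0]]
force: [-0.2, 0.5, -0.4]
width: 0.006
```

>>> drive_tool(targets=[[[0, 0.8, -0.3, 0, 0, 0, 1], [0, 0.9, 0, 0, 0, 0, 1], [0, 0.9, 0, 0, 0, 0, 1], [0, 0.9, 0, 0, 0, 0, 1], [0, 0.9, 0, 0, 0, 0, 1]]])

```text
time: 23.55
ee_pos: [0.4219, 0.221, 0.2867]
tcp_rot: [[-0.983, -0.184, -0.001], [-0.184, 0.983, -0.001], [0.001, -0.0, -1.0]]
force: [0.9, -0.6, -0.4]
width: 0.007
```

>>> drive_tool(targets=[[[0, 0.6, 0, 0, 0, 0, 1], [0, 0, 0, 0, 0, 0, 1], [0, 0, 0, 0, 0, 0, 1]]])

```text
time: 23.92
ee_pos: [0.4173, 0.2482, 0.2867]
tcp_rot: [[-0.983, -0.183, -0.001], [-0.183, 0.983, -0.001], [0.001, -0.001, -1.0]]
force: [0.5, -0.7, -0.5]
width: 0.007
```

```bash
python3 - <<'E'
from h import *
st()
d=shot('top','top16')
a=d['image'][130:260,180:310,::-1]; cv2.imwrite('pics/top16e.png',cv2.resize(a,None,fx=4.6,fy=4.6,interpolation=cv2.INTER_CUBIC))
d=shot('side','side16')
E
```

```text
t 23.925 bal [-74.9 249. ] tipz 272.7 F [ 0.5 -0.7 -0.5] w 0.007 yaw 10.57 tilt [-0.0007 -0.0012]
```

View pics/top16e.png

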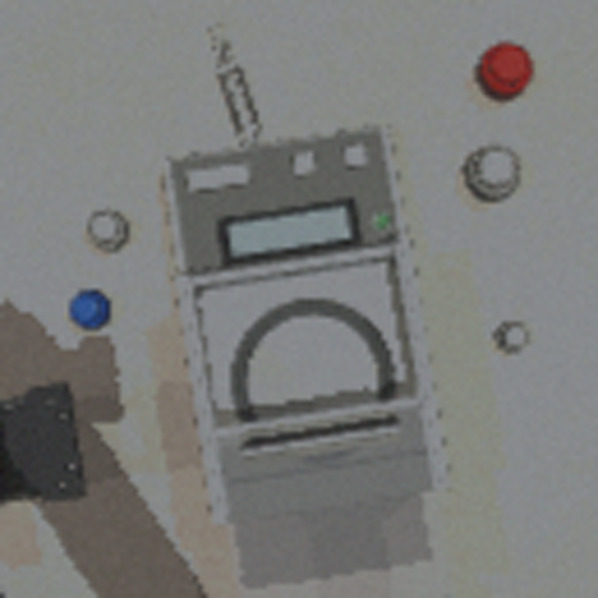

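View pics/side16.png

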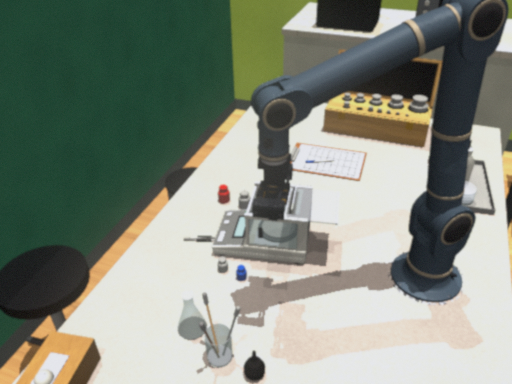

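```bash
python3 - <<'E'
from h import *
t=load('top16')
for u,v in((245,447),(400,420)): print(bal(onz(t,180+u/4.6,130+v/4.6,.196)))
r.job_done(); st()
E
```

```text
[-0.1008015   0.05735041]
[-0.09949024 -0.06190429]
the job is handed in; nothing more can be done
the job is handed in; nothing more can be done
```

I slid the cover shut, pressed the zero key once while it was shut, then hooked a closed fingertip behind the lip and drew the cover back to its rear stop. I handed the job in at about 24 s, with the gripper raised and well off to the side of the balance.

- **Cover shut:** the push force rose to about 7 N with no further motion, and the top view put the lip at balance x of about 16 mm (18 expected).
- **Zero key:** the force followed the key's spring, 2.6 to 4.0 to 4.8 N, then rose to 9.7 N at the bottom. I did not press any other key.
- **Cover drawn back:** it met the stop at about 12 N. The final top view puts the lip at balance x of about -100 mm, which matches the 118 mm travel. The balance stands at the same place as in the first picture, and so do the weights and the tweezers.

**Height disagreement:** the fingertips sat about 35 mm higher than the TCP reading and the stated 14 mm would give. Because of this, my first pass went over the lip without touching it. The side camera showed it, and I confirmed it by touching down on the glass pane, which reached about 16 N. I corrected all later heights for it.

The cover's shut contact came about 3 mm from where I predicted, which was within what the job needed.

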